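# Load a label roll and hold the tension arm back for threading

### The arm

A 7-joint arm with a two-finger parallel gripper is mounted at the origin on the work surface. World frame = base frame: x ahead of the robot, y to its left, z up, the work surface at z = 0. Lengths are in mm, angles in rad, forces in N, time in s.
With the tool pointing down it reaches from about 400 to 875 mm from the base axis. Payload 4.4 kg.
Tool frame: the origin (TCP) lies at the very end of the fingers, on their centre line; the grasp point (between the pads) lies 19 mm behind it; z points along the fingers, y is the direction in which the jaws open and shut (so a half turn about z gives the same grasp; the last joint's range is limited). The gripper opens to 85 mm and grips with 20 to 120 N. Pads are 22 mm wide; open, the fingers measure 114 mm over their backs; the gripper's body (76 mm by 85 mm) begins 54 mm behind the grasp point. The pads swing forward as they close: fully open they stand 13 mm farther back than shut.
Start: joints at [-1.213, 0.628, 0.038, 1.517, -0.027, 0.996, -0.02], TCP at [267.276, 592.521, 231.313] pointing down, gripper open.
Joint ranges: [-3.06, 3.06], [-0.37, 2.12], [-1.25, 1.32], [0.18, 2.47], [-1.1, 4.24], [0.23, 1.98], [-2.94, 2.94]. Speed limits (rad/s): [2.57, 2.57, 3.14, 3.14, 3.14, 3.14, 3.14].

### API

Orientations are given as [roll, pitch, yaw] about the fixed x, y, z axes, in that order (R = Rz(yaw) Ry(pitch) Rx(roll)).
In Python, from cell import read_state, get_image, calibration, finish_job gives the robot as it stands. The module is installed in compiled form; this text tells all that it offers.
- The arm moves only by the tool apply_moves, never from a script. Its argument "increments" is a list of rows, each an object of numbers: "tx", "ty", "tz": the shift along the world's x, y, z in m; "rx", "ry", "rz": the turn, a rotation vector about the world's x, y, z in units of 5 degrees (1.0 is 5 degrees); "claw": the finger opening in m, from 0 to 0.0854. In form: [{"tx": .., "ty": .., "tz": .., "rx": .., "ry": .., "rz": .., "claw": ..}, ...]. A call has 1 to 12 rows; each row is the pose to reach, as a shift and turn from the pose commanded when the call began; what a row does not reach only later rows make up. A row lasts 1/10 s, in which the tool goes at most 50 mm and 8.59 degrees, less where a joint would pass 70% of its speed; a pose out of reach is approached as far as the arm can. A call with a gripper value outside its range is refused whole. The fingers move at their own pace and stop on an object; the grip force is fixed at half the most. Time passes only in rows, so rows that repeat a pose let the fingers close. It gives the time, the measured TCP pose, the force and the opening at its end, in the units of the state.
- read_state(): the state, without advancing time (a new reading comes with each control period).
- get_image(name): name is "scene" or "top" or "wrist"; returns the picture (384x512x3 uint8, red, green, blue); there is no depth.
- calibration(name): a dict with "camera_matrix" (3x3 intrinsics, pixels), "distortion" ([k1, k2, p1, p2, k3] as OpenCV has them; the pictures are not rectified), "origin" and "attitude" of the camera in the world. Camera axes: x right, y up, looking along -z (the intrinsics and any distortion apply to the point x, -y, -z); pixel columns grow to the right and rows downward; lengths in mm; the calibration is good to about 2 mm. A picture is of the moment at which its call begins: read the wrist's pose just before it. calibration takes no time and is no camera call; for the wrist camera it gives the pose at the moment of the call.
- finish_job(): hands the job in, once; it reports no verdict.
The state is a dict: "clock": time; "qpos": joint angles; "qd": joint speeds; "tau": joint torques, N m; "eef_pos": TCP position; "tool_rot": TCP orientation; "force": force on the tool from outside, world axes, zero at the start; "torque": the same for the moment, N m; "width": finger opening in mm.
Only numpy, scipy, OpenCV 4.12 (cv2) and the standard library are available. Lean on these libraries where they do the work, as an engineer would, in place of code of your own. Each camera call takes 0.05 s, during which the arm holds its last target. There are 200 camera calls.

### The job

Reload the tube labelling machine: take the tallest of the three white label rolls off the bench, set it over the machine's spindle so that it lies flat on the platter, and let go of it. Then, by its roller, swing the sprung tension arm back past the last click of its ratchet until it is at its rear rubber stop, and keep holding it there, off the ratchet, so that a colleague can thread the labels: the program finishes while the gripper still holds the arm back by the roller. Leave the other two rolls, the empty card core and the orange tube rack where they stand.

Things in the scene. Friction and masses are not known exactly. Their poses are not given: they have to be found in the camera images.
- labeller: the tube labelling machine, fixed, place and yaw vary: white housing with flat aluminium deck 60 mm above the bench. Origin at bench height; deck spans x -150..150, y -210..190 mm of it. Control strip on its front (-x). On deck: platter and spindle at (0, 120) mm, the tension arm, and at the right (-y) end guide rollers, peel plate, rewind hub up to 137 mm above the bench
- spindle_base (a point): on the spindle's axis, on the platter's upper face, 74 mm above the bench; axes as the labeller. Platter: aluminium disc 120 mm across that turns stiffly (brake). Spindle: steel post 20 mm across, standing 61 mm up from this point, the last 9 mm tapered. Nothing else stands within 95 mm of it above the platter
- roll_tall: the roll to load: white label roll standing on its flat face, outside 60 mm across, 44 mm tall, with a through hole 26 mm across (brown card core), about 0.1 kg. Origin at the centre of its underside, z up along its axis
- roll_mid: a bystander: like the first roll, 60 mm across, but 31 mm tall. Origin at the centre of its underside. The three rolls stand in any order in the area left of the machine
- roll_low: a bystander: like the first roll, 60 mm across, but 20 mm tall. Origin at the centre of its underside
- tension_arm (a joint): tension arm's angle (rad): 0 at its front stop where the spring rests it, growing anticlockwise from above. Aluminium link 120 mm long, 74 to 84 mm above the bench, over a ratchet sector; a sprung pawl clicks at about 0.51, 0.69, 0.87. Let go, it falls back to the last tooth passed (at most 0.86); rear rubber stop at 1.05. Spring at the roller: 1.5 N at 0, 4.5 N at the stop, teeth add under 1 N
- pivot_axis (a point): on the arm's vertical pivot axis, 85 mm above the bench, at (60, -30) mm of the labeller; axes as the labeller. At angle q the roller's axis lies 120 mm from here in the direction pi + q anticlockwise from the labeller's x axis: straight to the front (-x) at q = 0, at about (0, -134) mm of the labeller at the rear stop
- tension_roller: the free-turning grey roller standing upright on the end of the tension arm, to push or pinch: 22 mm across, 50 mm tall. Origin on its axis at its lower end, 85 mm above the bench (its top at 135 mm), z up; free for 28 mm or more around it all along its swing above the link
- tube_rack: a bystander: loose orange tube rack 92 x 222 mm, 50 mm tall, the tubes up to 92 mm; origin at the centre of its underside
- core: a bystander: loose empty card core, a tube 31 mm across and 44 mm tall, standing; origin at the centre of its underside

How it is judged (in metres and radians):
On the way, in this order (a step that is already met when the one before it is completed fails the run):
1. the tallest roll lies flat on the platter over the spindle, let go (horizontal distance between roll_tall and spindle_base below 0.006 m and z of roll_tall in the frame of spindle_base below 0.003 m and angle between roll_tall's own z axis and vertical below 0.06 rad and contact force between the fingers and roll_tall below 0.1 N), for 0.2 s.
2. the tension arm is pushed back past the last click of its ratchet (value of joint tension_arm above 0.93 rad), for 0.1 s.
At the end, for the whole second after the job is handed in: The fingers press the roller with over 1.5 N and hold the still tension arm above 0.97 rad (within 10 mm of the rear stop, clear of the last tooth); the tallest roll lies at rest, untouched, flat on the platter (3 mm, 0.06 rad), within 6 mm of the spindle axis (all of step 1 and value of joint tension_arm above 0.97 rad and velocity of joint tension_arm between -0.1 and 0.1 rad/s and contact force between the fingers and tension_roller above 1.5 N and linear speed of roll_tall below 0.02 m/s); the arm keeps its last pose, push and grip.
It fails at once if another roll, the card core or the tube rack is moved by more than 30 mm (distance of any of roll_mid, roll_low, core, tube_rack from where it was at the start of the episode above 0.03 m).
It also fails if it takes over 51 s, if anything falls off the work surface, if the arm or the gripper's body presses on something with over 40 N, if the wrist force passes 120 N, or if a joint passes its speed limit or range.

## Working session

There is one attempt and no reset: what is moved stays moved. The work goes in short steps, Python scripts to look and compute and a tool call to move; the robot and the scene stay as the last step left them, time stands still between calls to the robot, and variables do not carry over. Pictures are saved under pics/ and viewed, about 8 in all and at most 12, crops included, and the job is handed in when it is done.

Besides the shell and the picture viewer there is one more tool, called after "Emit:" as name(argument=value, ...) on one line, values as JSON. apply_moves: Moves the arm, as the interface text tells. Its arguments: {"type":"object","properties":{"increments":{"type":"array"}},"required":["increments"]}

```bash
mkdir -p pics
cat > h.py <<'E'
import numpy as np, cv2
from cell import read_state, get_image, calibration, finish_job
def rotm(c):
    a=np.array(c["attitude"],float)
    if a.shape==(3,3): return a
    from scipy.spatial.transform import Rotation as R
    return R.from_euler('xyz',a).as_matrix() if a.size==3 else R.from_quat(a).as_matrix()
def ray(c,uv):
    p=cv2.undistortPoints(np.array(uv,float).reshape(-1,1,2),np.array(c["camera_matrix"]),np.array(c["distortion"])).reshape(-1,2)
    d=np.c_[p[:,0],-p[:,1],-np.ones(len(p))]
    return np.array(c["origin"],float),d@rotm(c).T
def onplane(c,uv,z):
    o,d=ray(c,uv); return o+d*((z-o[2])/d[:,2])[:,None]
def proj(c,P):
    q=(np.atleast_2d(P)-np.array(c["origin"]))@rotm(c); q=q*[1,-1,-1]
    return cv2.projectPoints(q,np.zeros(3),np.zeros(3),np.array(c["camera_matrix"]),np.array(c["distortion"]))[0].reshape(-1,2)
def save(n,im): cv2.imwrite(f"pics/{n}.png",im[...,::-1])
E
python3 - <<'E'
from h import *
for n in("scene","top","wrist"):
    print(n,calibration(n))
    im=get_image(n); np.save(f"pics/{n}0.npy",im); save(n+"0",im)
print(read_state())
E
```

```text
scene {'camera_matrix': array([[379.22792695,   0.        , 263.10255149],
       [  0.        , 379.22792695, 182.86161514],
       [  0.        ,   0.        ,   1.        ]]), 'distortion': array([-0.03048612,  0.        ,  0.        ,  0.        ,  0.        ]), 'origin': array([1109.52707286,   89.90675662,  725.89465384]), 'attitude': array([ 0.68164816, -0.00184515,  1.54887258])}
top {'camera_matrix': array([[488.78454668,   0.        , 242.28061899],
       [  0.        , 488.78454668, 189.0077387 ],
       [  0.        ,   0.        ,   1.        ]]), 'distortion': array([-0.18182607,  0.        ,  0.        ,  0.        ,  0.        ]), 'origin': array([ 550.18288982,   95.54477111, 1192.51605146]), 'attitude': array([ 0.0553881 ,  0.01352304, -1.54418057])}
wrist {'camera_matrix': array([[294.00514054,   0.        , 256.01990176],
       [  0.        , 294.00514054, 195.19431229],
       [  0.        ,   0.        ,   1.        ]]), 'distortion': array([-0.04165761,  0.        ,  0.        ,  0.        ,  0.        ]), 'origin': array([201.13185301, 622.61120186, 373.27365336]), 'attitude': array([-0.2876518 ,  0.0022317 ,  1.14781172])}
{'clock': 0.15, 'qpos': array([-1.21280466,  0.62910797,  0.03845061,  1.51810098, -0.02704281,
        0.99632273, -0.02002377]), 'qd': array([-0.0004418 , -0.00200802, -0.0006252 , -0.00134176, -0.0009855 ,
        0.00188791,  0.00056756]), 'tau': array([ 5.68740670e-04, -5.63799906e+01,  1.22716069e+00, -1.93654221e+01,
        1.10463068e-02,  7.29582418e-03, -2.06053031e-06]), 'eef_pos': array([267.06255367, 592.09770369, 230.62897135]), 'tool_rot': array([-3.14017067e+00, -3.00652911e-05,  2.71775296e+00]), 'force': array([-0.24759807, -0.56514654,  1.34698325]), 'torque': array([-0.0264175 ,  0.01823156,  0.02389139]), 'width': 85.35545617383879}
```

View pics/top0.png

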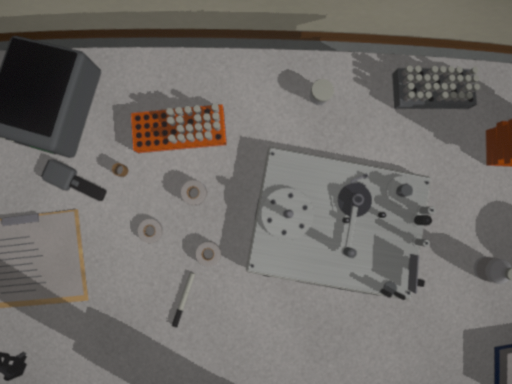

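View pics/scene0.png

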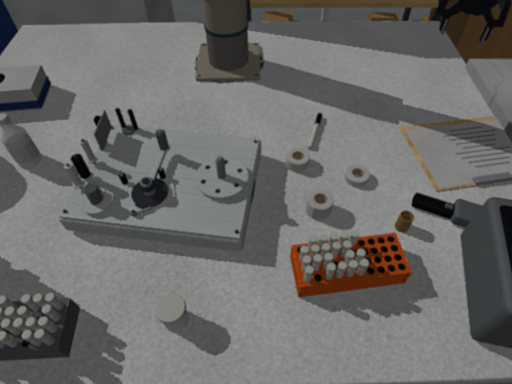

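View pics/wrist0.png

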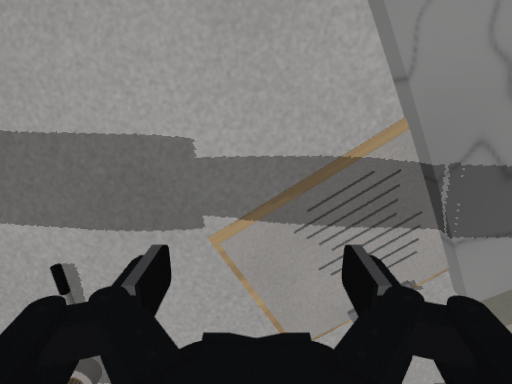

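The top view shows rolls at (193,191), (149,230) and (207,253), the spindle at about (288,213), the roller at about (349,252), and the pivot hub at (355,198). The scene view shows rolls at (320,203), (357,175) and (297,158); the one at (320,203) looks tallest and is probably (193,191) in the top view. The wrist view shows only bench and clipboard. I'll measure next.

Run:
```python
from h import *
t=np.load("pics/top0.npy"); s=np.load("pics/scene0.npy")
ct,cs=calibration("top"),calibration("scene")
def tri(a,b):
    o1,d1=ray(ct,a);o2,d2=ray(cs,b);d1=d1[0]/np.linalg.norm(d1);d2=d2[0]/np.linalg.norm(d2)
    A=np.c_[d1,-d2];k=np.linalg.lstsq(A,o2-o1,rcond=None)[0];p,q=o1+k[0]*d1,o2+k[1]*d2
    return (p+q)/2,np.linalg.norm(p-q)
# brown core-ring blobs: red minus blue
def blobs(im,boxes,th):
    out=[]
    for x,y in boxes:
        w=im[y-16:y+16,x-16:x+16].astype(int); m=((w[...,0]-w[...,2])>th).astype(np.uint8)
        c=max(cv2.findContours(m,0,1)[0],key=cv2.contourArea); e=cv2.fitEllipse(cv2.convexHull(c)) 
        out.append((np.array(e[0])+[x-16,y-16],np.round(e[1],1)))
    return out
T=blobs(t,[(193,191),(149,230),(207,253)],12);S=blobs(s,[(320,203),(357,175),(297,158)],12)
for a,b in zip(T,S): print(a,b,*tri(a[0],b[0]), onplane(ct,a[0],44))
a=cv2.resize(t[140:310,240:445],None,fx=3.5,fy=3.5,interpolation=cv2.INTER_CUBIC);save("lab",a)
b=np.hstack([cv2.resize(t[165:275,125:235],None,fx=3.6,fy=3.6),cv2.resize(s[130:240,265:375],None,fx=3.6,fy=3.6)]);save("rolls",b)
```

```text
(array([192.52545738, 191.92683411]), array([13.7, 14.3])) (array([319.9256773 , 198.28855896]), array([11.1, 14.4])) [603.48989712 229.91991103  43.88090374] 0.19220806421003783 [[603.49549947 230.00213794  44.        ]]
(array([148.9986372 , 230.50011063]), array([13.5, 14. ])) (array([357.28957367, 172.26824379]), array([ 9.5, 12.9])) [508.53816837 335.82843248  20.47979606] 0.11160948344117481 [[509.36495488 330.95145835  44.        ]]
(array([207.28583336, 253.89506912]), array([13.9, 14.3])) (array([297.37108421, 154.908144  ]), array([ 8.7, 12.8])) [457.74342184 191.69911266  31.54670449] 0.3988712935276865 [[458.74824123 190.865139    44.        ]]
```

View pics/lab.png

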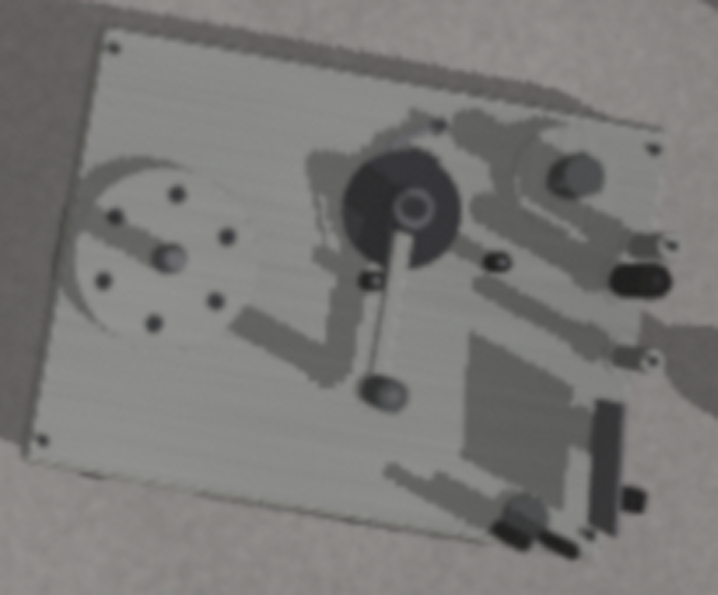

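View pics/rolls.png

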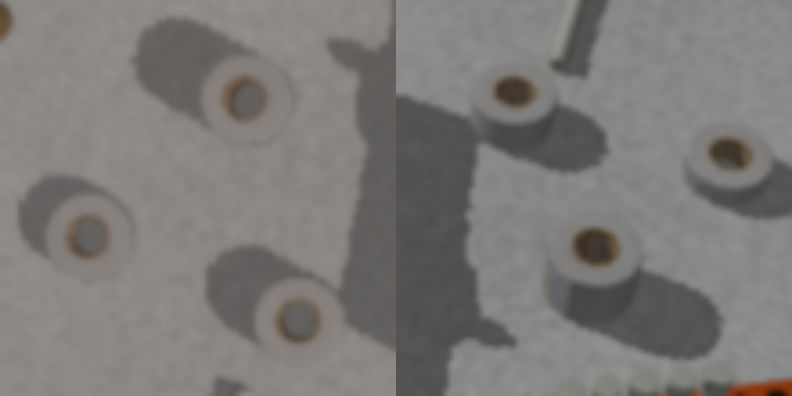

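The crops show the platter's six dark screws around the spindle, deck corner screws at (113,47), (42,440) and (654,149), and the roller top at about (392,396). The rolls triangulate to heights of 43.9, 20.5 and 31.5, so the tall one is at (603.5, 230).

Run:
```python
from h import *
t=np.load("pics/top0.npy");ct=calibration("top")
im=cv2.resize(t[140:310,240:445],None,fx=3.5,fy=3.5,interpolation=cv2.INTER_CUBIC).astype(float).mean(2)
def dark(p):
    x,y=p;w=im[y-10:y+11,x-10:x+11];k=np.clip(np.median(w)-15-w,0,None);g=np.mgrid[-10:11,-10:11]
    return np.array([x+(k*g[1]).sum()/k.sum(),y+(k*g[0]).sum()/k.sum()])
f=lambda p:(np.array(p)+.5)/3.5-.5+[240,140]
scr=[dark(p) for p in[(177,193),(228,236),(216,301),(154,323),(103,280),(115,216)]]
P=onplane(ct,f(scr),74)[:,:2];c=P.mean(0);print("platter",c,np.linalg.norm(P-c,axis=1))
cor=onplane(ct,f([dark((113,47)),dark((42,440)),dark((654,149))]),60)[:,:2];print(cor)
fx=cor[0]-cor[1];fy=cor[0]-cor[2];print(np.linalg.norm(fx),np.linalg.norm(fy))
yx=np.arctan2(fx[1],fx[0]);yy=np.arctan2(-fy[0],fy[1]);print("yaws",yx,yy)
tops=onplane(ct,f([(174,257),(392,396)]),135)[:,:2];print("tops",tops)
e=cv2.convexHull(np.array([(0,0)]))
mid=(cor[1]+cor[2])/2
for yaw in((yx*fx@fx+yy*fy@fy)/(fx@fx+fy@fy),):
    R=np.array([[np.cos(yaw),-np.sin(yaw)],[np.sin(yaw),np.cos(yaw)]])
    print(yaw,"O from corners",mid-R@[0,-10],"O from platter",c-R@[0,120])
    O=c-R@[0,120]; print("sp-from-corner",mid-R@[0,-10]+R@[0,120])
    pv=O+R@[60,-30];print("pivot",pv)
    for q in(0,.51,.86,.97,1.05,1.1): print(q,pv+120*R@[np.cos(np.pi+q),np.sin(np.pi+q)])
```

```text
platter [558.11017531   9.06002387] [43.12350539 43.10718773 42.96710245 42.83491817 42.98226926 42.94413789]
[[ 697.71869922   45.7730696 ]
 [ 436.71134982   86.3960852 ]
 [ 640.07662309 -324.17149959]]
264.1497034587376 374.40832418252205
yaws -0.1544005948258937 -0.15456987214760293
tops [[ 558.94367909    8.21384034]
 [ 475.87779513 -129.76265937]]
-0.15451361607875413 O from corners [ 539.93298174 -109.00684218] O from platter [ 539.64223194 -109.51035636]
sp-from-corner [558.40092511   9.56353805]
pivot [ 594.31043621 -148.38692311]
0 [ 475.74005598 -129.91897973]
0.51 [ 481.81315834 -190.15248874]
0.86 [ 502.95488399 -226.19542572]
0.97 [ 512.04871321 -235.75401605]
1.05 [ 519.29372486 -242.04851085]
1.1 [ 524.06860456 -245.68073117]
```

Emit:
apply_moves(increments=[{"tx": 0.336,"ty": -0.3625,"tz": 0,"claw": 0.0854},{"tx": 0.336,"ty": -0.3625,"tz": 0,"claw": 0.0854},{"tx": 0.336,"ty": -0.3625,"tz": 0,"claw": 0.0854},{"tx": 0.336,"ty": -0.3625,"tz": 0,"claw": 0.0854},{"tx": 0.336,"ty": -0.3625,"tz": 0,"claw": 0.0854},{"tx": 0.336,"ty": -0.3625,"tz": 0,"claw": 0.0854},{"tx": 0.336,"ty": -0.3625,"tz": 0,"claw": 0.0854},{"tx": 0.336,"ty": -0.3625,"tz": 0,"claw": 0.0854},{"tx": 0.336,"ty": -0.3625,"tz": 0,"claw": 0.0854},{"tx": 0.336,"ty": -0.3625,"tz": 0,"claw": 0.0854},{"tx": 0.336,"ty": -0.3625,"tz": 0,"claw": 0.0854},{"tx": 0.336,"ty": -0.3625,"tz": 0,"claw": 0.0854}])

```text
$.increments[0]: bad value
```

Emit:
apply_moves(increments=[{"tx": 0.05,"ty": -0.05,"tz": 0.0,"rx": 0.0,"ry": 0.0,"rz": 0.0,"claw": 0.085}])

```text
clock: 0.25
eef_pos: [295.0, 562.8, 230.5]
tool_rot: [3.14, -0.007, 2.73]
force: [0.5, 0.5, 0.6]
width: 85.5
```

Emit:
apply_moves(increments=[{"tx": 0.03,"ty": -0.033,"tz": 0.0,"rx": 0.0,"ry": 0.0,"rz": 0.0,"claw": 0.085},{"tx": 0.06,"ty": -0.066,"tz": 0.0,"rx": 0.0,"ry": 0.0,"rz": 0.0,"claw": 0.085},{"tx": 0.09,"ty": -0.099,"tz": 0.0,"rx": 0.0,"ry": 0.0,"rz": 0.0,"claw": 0.085},{"tx": 0.12,"ty": -0.132,"tz": 0.0,"rx": 0.0,"ry": 0.0,"rz": 0.0,"claw": 0.085},{"tx": 0.15,"ty": -0.165,"tz": 0.0,"rx": 0.0,"ry": 0.0,"rz": 0.0,"claw": 0.085},{"tx": 0.18,"ty": -0.198,"tz": 0.0,"rx": 0.0,"ry": 0.0,"rz": 0.0,"claw": 0.085},{"tx": 0.21,"ty": -0.231,"tz": 0.0,"rx": 0.0,"ry": 0.0,"rz": 0.0,"claw": 0.085},{"tx": 0.24,"ty": -0.264,"tz": 0.0,"rx": 0.0,"ry": 0.0,"rz": 0.0,"claw": 0.085},{"tx": 0.27,"ty": -0.297,"tz": 0.0,"rx": 0.0,"ry": 0.0,"rz": 0.0,"claw": 0.085},{"tx": 0.301,"ty": -0.327,"tz": 0.0,"rx": 0.0,"ry": 0.0,"rz": 0.0,"claw": 0.085},{"tx": 0.301,"ty": -0.327,"tz": 0.0,"rx": 0.0,"ry": 0.0,"rz": 0.0,"claw": 0.085},{"tx": 0.301,"ty": -0.327,"tz": 0.0,"rx": 0.0,"ry": 0.0,"rz": 0.0,"claw": 0.085}])

```text
clock: 1.45
eef_pos: [604.0, 228.8, 230.7]
tool_rot: [-3.141, -0.001, 2.715]
force: [-0.3, 0.8, -0.4]
width: 85.3
```

Run:
```python
from h import *
c=calibration("wrist");im=get_image("wrist");save("w1",im)
s=read_state();print(s["clock"],s["eef_pos"],s["tool_rot"],s["force"])
print(proj(c,[[603.5,230,44]]))
```

```text
1.5 [602.96193838 230.64641853 230.82812244] [-3.14156016e+00 -1.63562188e-03  2.71768561e+00] [-0.36077881 -0.2822976   0.15219631]
[[256.55649171 173.70006486]]
```

View pics/w1.png

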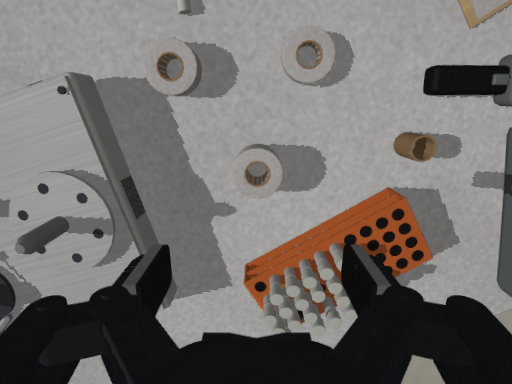

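The roll shows at (257.5,173.5) against a predicted (256.6,173.7), which agrees within 1 mm. Descend and grip.

Emit:
apply_moves(increments=[{"tx": 0.0,"ty": 0.0,"tz": -0.04,"rx": 0.0,"ry": 0.0,"rz": 0.0,"claw": 0.085},{"tx": 0.0,"ty": 0.0,"tz": -0.08,"rx": 0.0,"ry": 0.0,"rz": 0.0,"claw": 0.085},{"tx": 0.0,"ty": 0.0,"tz": -0.12,"rx": 0.0,"ry": 0.0,"rz": 0.0,"claw": 0.085},{"tx": 0.0,"ty": 0.0,"tz": -0.15,"rx": 0.0,"ry": 0.0,"rz": 0.0,"claw": 0.085},{"tx": 0.0,"ty": 0.0,"tz": -0.18,"rx": 0.0,"ry": 0.0,"rz": 0.0,"claw": 0.085},{"tx": 0.0,"ty": 0.0,"tz": -0.2,"rx": 0.0,"ry": 0.0,"rz": 0.0,"claw": 0.085},{"tx": 0.0,"ty": 0.0,"tz": -0.215,"rx": 0.0,"ry": 0.0,"rz": 0.0,"claw": 0.085},{"tx": 0.0,"ty": 0.0,"tz": -0.222,"rx": 0.0,"ry": 0.0,"rz": 0.0,"claw": 0.085},{"tx": 0.0,"ty": 0.0,"tz": -0.222,"rx": 0.0,"ry": 0.0,"rz": 0.0,"claw": 0.085},{"tx": 0.0,"ty": 0.0,"tz": -0.222,"rx": 0.0,"ry": 0.0,"rz": 0.0,"claw": 0.072}])

```text
clock: 2.5
eef_pos: [604.2, 230.8, 10.3]
tool_rot: [3.14, 0.001, 2.718]
force: [-0.7, 0.3, -1.0]
width: 73.1
```

Emit:
apply_moves(increments=[{"tx": 0.0,"ty": 0.0,"tz": 0.0,"rx": 0.0,"ry": 0.0,"rz": 0.0,"claw": 0.05},{"tx": 0.0,"ty": 0.0,"tz": 0.0,"rx": 0.0,"ry": 0.0,"rz": 0.0,"claw": 0.05},{"tx": 0.0,"ty": 0.0,"tz": 0.0,"rx": 0.0,"ry": 0.0,"rz": 0.0,"claw": 0.05},{"tx": 0.0,"ty": 0.0,"tz": 0.0,"rx": 0.0,"ry": 0.0,"rz": 0.0,"claw": 0.05},{"tx": 0.0,"ty": 0.0,"tz": 0.0,"rx": 0.0,"ry": 0.0,"rz": 0.0,"claw": 0.05},{"tx": 0.0,"ty": 0.0,"tz": 0.0,"rx": 0.0,"ry": 0.0,"rz": 0.0,"claw": 0.05}])

```text
clock: 3.1
eef_pos: [604.7, 230.6, 11.2]
tool_rot: [3.14, 0.002, 2.718]
force: [-0.6, -0.3, 7.5]
width: 58.4
```

Run:
```python
from h import *
s=read_state();print(s["clock"],s["eef_pos"],s["tool_rot"],s["force"],s["width"])
```

```text
3.1 [604.73918186 230.58008701  11.15973034] [3.13953432e+00 1.75709664e-03 2.71755488e+00] [-0.55276933 -0.25922121  7.45858958] 58.39141929245049
```

Emit:
apply_moves(increments=[{"tx": 0.0,"ty": 0.0,"tz": 0.02,"rx": 0.0,"ry": 0.0,"rz": 0.0,"claw": 0.05},{"tx": 0.0,"ty": 0.0,"tz": 0.05,"rx": 0.0,"ry": 0.0,"rz": 0.0,"claw": 0.05},{"tx": 0.0,"ty": 0.0,"tz": 0.085,"rx": 0.0,"ry": 0.0,"rz": 0.0,"claw": 0.05},{"tx": 0.0,"ty": 0.0,"tz": 0.12,"rx": 0.0,"ry": 0.0,"rz": 0.0,"claw": 0.05},{"tx": 0.0,"ty": 0.0,"tz": 0.15,"rx": 0.0,"ry": 0.0,"rz": 0.0,"claw": 0.05},{"tx": 0.0,"ty": 0.0,"tz": 0.165,"rx": 0.0,"ry": 0.0,"rz": 0.0,"claw": 0.05},{"tx": 0.0,"ty": 0.0,"tz": 0.165,"rx": 0.0,"ry": 0.0,"rz": 0.0,"claw": 0.05}])

```text
clock: 3.8
eef_pos: [605.4, 230.8, 177.7]
tool_rot: [3.137, 0.004, 2.718]
force: [-0.3, -0.3, -0.9]
width: 58.5
```

Emit:
apply_moves(increments=[{"tx": -0.004,"ty": -0.02,"tz": 0.0,"rx": 0.0,"ry": 0.0,"rz": 0.0,"claw": 0.05},{"tx": -0.01,"ty": -0.05,"tz": 0.0,"rx": 0.0,"ry": 0.0,"rz": 0.0,"claw": 0.05},{"tx": -0.017,"ty": -0.083,"tz": 0.0,"rx": 0.0,"ry": 0.0,"rz": 0.0,"claw": 0.05},{"tx": -0.024,"ty": -0.116,"tz": 0.0,"rx": 0.0,"ry": 0.0,"rz": 0.0,"claw": 0.05},{"tx": -0.031,"ty": -0.149,"tz": 0.0,"rx": 0.0,"ry": 0.0,"rz": 0.0,"claw": 0.05},{"tx": -0.037,"ty": -0.18,"tz": 0.0,"rx": 0.0,"ry": 0.0,"rz": 0.0,"claw": 0.05},{"tx": -0.042,"ty": -0.204,"tz": 0.0,"rx": 0.0,"ry": 0.0,"rz": 0.0,"claw": 0.05},{"tx": -0.045,"ty": -0.217,"tz": 0.0,"rx": 0.0,"ry": 0.0,"rz": 0.0,"claw": 0.05},{"tx": -0.0455,"ty": -0.221,"tz": 0.0,"rx": 0.0,"ry": 0.0,"rz": 0.0,"claw": 0.05},{"tx": -0.0455,"ty": -0.221,"tz": 0.0,"rx": 0.0,"ry": 0.0,"rz": 0.0,"claw": 0.05},{"tx": -0.0455,"ty": -0.221,"tz": 0.0,"rx": 0.0,"ry": 0.0,"rz": 0.0,"claw": 0.05}])

```text
clock: 4.9
eef_pos: [558.4, 11.0, 174.1]
tool_rot: [3.14, -0.0, 2.72]
force: [0.2, -0.0, -0.8]
width: 58.4
```

Run:
```python
from h import *
im=get_image("scene");w=get_image("wrist")
s=read_state();print(s["clock"],s["eef_pos"],s["tool_rot"],s["force"],s["width"])
save("s2",np.hstack([cv2.resize(im[70:230,140:300],None,fx=2.5,fy=2.5),cv2.resize(w,(400,400))]))
print(proj(calibration("scene"),[[558.3,9.2,135],[558.3,9.2,74]]))
```

```text
5.0 [558.38749075  10.98427122 174.19072496] [ 3.14071635e+00 -2.73438767e-04  2.72019717e+00] [-0.59105162 -0.19591928 -1.82032662] 58.09563200404799
[[218.90056771 157.25641385]
 [221.30021429 175.77221036]]
```

View pics/s2.png

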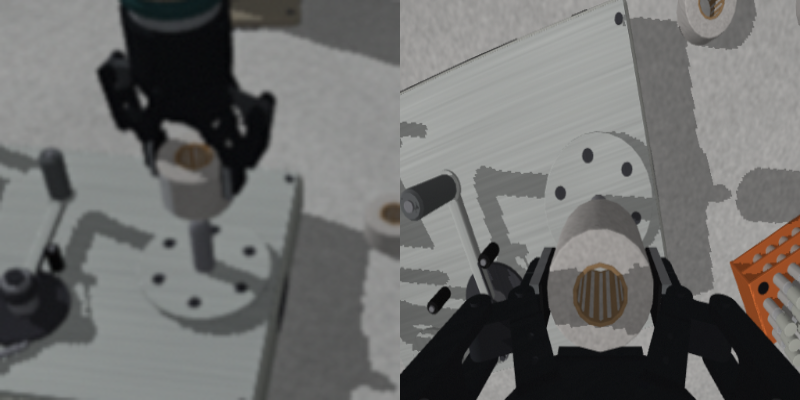

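Both views show the roll held over the spindle. Its hole is at about crop (195,155) in the scene view and (600,295) in the wrist view. Triangulate the hole centre.

Run:
```python
from h import *
s=read_state();print(s["eef_pos"],s["tool_rot"])
cw=calibration("wrist");w=get_image("wrist");cs=calibration("scene");im=get_image("scene")
def ell(im,x,y,r,th):
    q=im[y-r:y+r,x-r:x+r].astype(int);m=((q[...,0]-q[...,2])>th).astype(np.uint8)
    n,l,st,ce=cv2.connectedComponentsWithStats(m,connectivity=8)
    c=max(cv2.findContours(m,0,1)[0],key=cv2.contourArea);h=cv2.convexHull(c);e=cv2.fitEllipse(h)
    return np.array(e[0])+[x-r,y-r],e
a,ea=ell(w,256,283,48,20);b,eb=ell(im,218,132,14,12);print(a,ea[1],b,eb[1])
o1,d1=ray(cw,a);o2,d2=ray(cs,b);d1=d1[0]/np.linalg.norm(d1);d2=d2[0]/np.linalg.norm(d2)
k=np.linalg.lstsq(np.c_[d1,-d2],o2-o1,rcond=None)[0];print(o1+k[0]*d1,o2+k[1]*d2)
for z in(205,207,209):print(z,onplane(cw,a,z),onplane(cs,b,z))
# spindle from scene: check predicted top vs image before
```

```text
[558.38749075  10.98427122 174.19072496] [ 3.14071635e+00 -2.73438767e-04  2.72019717e+00]
[255.94523621 282.62655258] (61.19952392578125, 69.99700927734375) [216.98730564 131.83435726] (10.584869384765625, 15.81124210357666)
[557.3816404   11.95253396 207.58011751] [557.36885937  11.76837832 207.62149873]
205 [[558.91618831  11.26625848 205.        ]] [[554.57596524  11.37314338 205.        ]]
207 [[557.72667047  11.79823075 207.        ]] [[556.70672663  11.67467695 207.        ]]
209 [[556.53715263  12.33020302 209.        ]] [[558.83748801  11.97621053 209.        ]]
```

Emit:
apply_moves(increments=[{"tx": 0.001,"ty": -0.0026,"tz": 0.0,"rx": 0.0,"ry": 0.0,"rz": 0.0,"claw": 0.05},{"tx": 0.001,"ty": -0.0026,"tz": 0.0,"rx": 0.0,"ry": 0.0,"rz": 0.0,"claw": 0.05},{"tx": 0.001,"ty": -0.0026,"tz": -0.01,"rx": 0.0,"ry": 0.0,"rz": 0.0,"claw": 0.05},{"tx": 0.001,"ty": -0.0026,"tz": -0.02,"rx": 0.0,"ry": 0.0,"rz": 0.0,"claw": 0.05},{"tx": 0.001,"ty": -0.0026,"tz": -0.03,"rx": 0.0,"ry": 0.0,"rz": 0.0,"claw": 0.05},{"tx": 0.001,"ty": -0.0026,"tz": -0.037,"rx": 0.0,"ry": 0.0,"rz": 0.0,"claw": 0.05},{"tx": 0.001,"ty": -0.0026,"tz": -0.044,"rx": 0.0,"ry": 0.0,"rz": 0.0,"claw": 0.05},{"tx": 0.001,"ty": -0.0026,"tz": -0.05,"rx": 0.0,"ry": 0.0,"rz": 0.0,"claw": 0.05},{"tx": 0.001,"ty": -0.0026,"tz": -0.05,"rx": 0.0,"ry": 0.0,"rz": 0.0,"claw": 0.05}])

```text
clock: 6.0
eef_pos: [558.6, 6.6, 123.4]
tool_rot: [-3.141, -0.001, 2.718]
force: [0.4, 0.1, -0.4]
width: 58.5
```

```bash
cat > hole.py <<'E'
from h import *
def ell(im,x,y,r,th):
    x,y=int(round(x)),int(round(y));q=im[y-r:y+r,x-r:x+r].astype(int);m=((q[...,0]-q[...,2])>th).astype(np.uint8)
    c=max(cv2.findContours(m,0,1)[0],key=cv2.contourArea);e=cv2.fitEllipse(cv2.convexHull(c))
    return np.array(e[0])+[x-r,y-r],e
def hole(g):
    s=read_state();print(s["clock"],s["eef_pos"],s["tool_rot"],s["force"])
    cw=calibration("wrist");w=get_image("wrist");cs=calibration("scene");im=get_image("scene");np.save("pics/lastw.npy",w);np.save("pics/lasts.npy",im)
    a,ea=ell(w,*proj(cw,g)[0],48,20);b,eb=ell(im,*proj(cs,g)[0],14,12);print(a,ea[1],b,eb[1])
    o1,d1=ray(cw,a);o2,d2=ray(cs,b);d1=d1[0]/np.linalg.norm(d1);d2=d2[0]/np.linalg.norm(d2)
    k=np.linalg.lstsq(np.c_[d1,-d2],o2-o1,rcond=None)[0];print(o1+k[0]*d1,o2+k[1]*d2)
E
python3 -c "
from hole import *
hole([558,8,157])"
```

```text
6.0 [558.56391975   6.56970355 123.36123311] [-3.14089471e+00 -1.48374843e-03  2.71782631e+00] [ 0.42604258  0.12920484 -0.3599253 ]
[255.92388153 282.56643295] (61.29690933227539, 70.07056427001953) [217.0568018  149.84578705] (10.536981582641602, 14.836965560913086)
[557.56710826   7.58713404 156.74786597] [557.54079418   7.25266092 156.82197001]
```

Emit:
apply_moves(increments=[{"tx": 0.0008,"ty": 0.0017,"tz": 0.0,"rx": 0.0,"ry": 0.0,"rz": 0.0,"claw": 0.05},{"tx": 0.0008,"ty": 0.0017,"tz": -0.007,"rx": 0.0,"ry": 0.0,"rz": 0.0,"claw": 0.05},{"tx": 0.0008,"ty": 0.0017,"tz": -0.014,"rx": 0.0,"ry": 0.0,"rz": 0.0,"claw": 0.05},{"tx": 0.0008,"ty": 0.0017,"tz": -0.021,"rx": 0.0,"ry": 0.0,"rz": 0.0,"claw": 0.05},{"tx": 0.0008,"ty": 0.0017,"tz": -0.028,"rx": 0.0,"ry": 0.0,"rz": 0.0,"claw": 0.05},{"tx": 0.0008,"ty": 0.0017,"tz": -0.033,"rx": 0.0,"ry": 0.0,"rz": 0.0,"claw": 0.05},{"tx": 0.0008,"ty": 0.0017,"tz": -0.033,"rx": 0.0,"ry": 0.0,"rz": 0.0,"claw": 0.05},{"tx": 0.0008,"ty": 0.0017,"tz": -0.033,"rx": 0.0,"ry": 0.0,"rz": 0.0,"claw": 0.05}])

```text
clock: 6.9
eef_pos: [559.9, 8.2, 91.2]
tool_rot: [-3.141, -0.0, 2.718]
force: [0.8, 0.5, -1.5]
width: 58.4
```

```bash
python3 -c "
from hole import *
hole([558,9,124])"
```

```text
6.9 [559.94186528   8.23496973  91.1650435 ] [-3.14149739e+00 -1.75938193e-04  2.71774701e+00] [ 0.80257227  0.51362962 -1.50222652]
[255.96658707 282.60797119] (61.21194076538086, 70.255859375) [215.5 161. ] (5.74456262588501, 8.124038696289062)
[559.94700648   8.81256052 122.8148838 ] [559.32687583   1.0466269  124.52977924]
```

Emit:
apply_moves(increments=[{"tx": 0.0,"ty": 0.0,"tz": -0.002,"rx": 0.0,"ry": 0.0,"rz": 0.0,"claw": 0.05},{"tx": 0.0,"ty": 0.0,"tz": -0.004,"rx": 0.0,"ry": 0.0,"rz": 0.0,"claw": 0.05},{"tx": 0.0,"ty": 0.0,"tz": -0.005,"rx": 0.0,"ry": 0.0,"rz": 0.0,"claw": 0.05},{"tx": 0.0,"ty": 0.0,"tz": -0.005,"rx": 0.0,"ry": 0.0,"rz": 0.0,"claw": 0.05}])

```text
clock: 7.4
eef_pos: [559.8, 8.3, 86.1]
tool_rot: [-3.141, -0.0, 2.718]
force: [0.2, 0.0, -0.6]
width: 58.1
```

Emit:
apply_moves(increments=[{"tx": 0.0,"ty": 0.0,"tz": -0.001,"rx": 0.0,"ry": 0.0,"rz": 0.0,"claw": 0.05},{"tx": 0.0,"ty": 0.0,"tz": -0.0015,"rx": 0.0,"ry": 0.0,"rz": 0.0,"claw": 0.05},{"tx": 0.0,"ty": 0.0,"tz": -0.0015,"rx": 0.0,"ry": 0.0,"rz": 0.0,"claw": 0.05}])

```text
clock: 7.7
eef_pos: [560.0, 8.3, 85.1]
tool_rot: [3.141, 0.0, 2.718]
force: [-0.2, -0.3, 3.7]
width: 58.4
```

Emit:
apply_moves(increments=[{"tx": 0.0,"ty": 0.0,"tz": 0.0,"rx": 0.0,"ry": 0.0,"rz": 0.0,"claw": 0.066},{"tx": 0.0,"ty": 0.0,"tz": 0.0,"rx": 0.0,"ry": 0.0,"rz": 0.0,"claw": 0.075},{"tx": 0.0,"ty": 0.0,"tz": 0.0,"rx": 0.0,"ry": 0.0,"rz": 0.0,"claw": 0.082},{"tx": 0.0,"ty": 0.0,"tz": 0.0,"rx": 0.0,"ry": 0.0,"rz": 0.0,"claw": 0.082},{"tx": 0.0,"ty": 0.0,"tz": 0.0,"rx": 0.0,"ry": 0.0,"rz": 0.0,"claw": 0.082},{"tx": 0.0,"ty": 0.0,"tz": 0.02,"rx": 0.0,"ry": 0.0,"rz": 0.0,"claw": 0.082},{"tx": 0.0,"ty": 0.0,"tz": 0.05,"rx": 0.0,"ry": 0.0,"rz": 0.0,"claw": 0.082},{"tx": 0.0,"ty": 0.0,"tz": 0.085,"rx": 0.0,"ry": 0.0,"rz": 0.0,"claw": 0.082},{"tx": 0.0,"ty": 0.0,"tz": 0.115,"rx": 0.0,"ry": 0.0,"rz": 0.0,"claw": 0.082},{"tx": 0.0,"ty": 0.0,"tz": 0.115,"rx": 0.0,"ry": 0.0,"rz": 0.0,"claw": 0.082}])

```text
clock: 8.7
eef_pos: [562.8, 8.3, 203.9]
tool_rot: [3.138, 0.007, 2.718]
force: [0.9, 0.3, -0.4]
width: 81.7
```

Run:
```python
from h import *
im=get_image("scene");w=get_image("wrist")
s=read_state();print(s["clock"],s["eef_pos"],s["tool_rot"],s["force"],s["width"])
save("s3",np.hstack([cv2.resize(im[70:230,140:300],None,fx=2.5,fy=2.5),cv2.resize(w,(400,400))]))
```

```text
8.8 [560.08206025   8.28384803 200.26811899] [3.14101620e+00 1.01899340e-03 2.71777649e+00] [0.68827757 0.20194685 0.07036131] 81.78995486410255
```

View pics/s3.png

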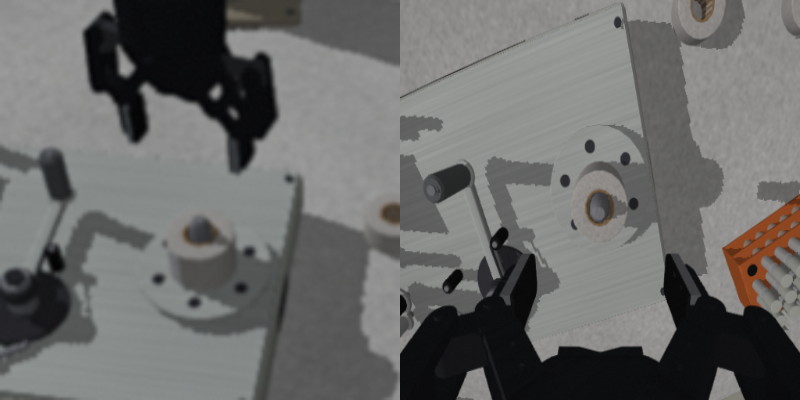

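The roll sits flat over the spindle. Next, go above the roller and turn the jaws.

Emit:
apply_moves(increments=[{"tx": -0.007,"ty": -0.012,"tz": 0.0,"rx": 0.0,"ry": 0.0,"rz": -1.4,"claw": 0.06},{"tx": -0.015,"ty": -0.025,"tz": 0.0,"rx": 0.0,"ry": 0.0,"rz": -2.8,"claw": 0.045},{"tx": -0.023,"ty": -0.038,"tz": 0.0,"rx": 0.0,"ry": 0.0,"rz": -4.2,"claw": 0.045},{"tx": -0.031,"ty": -0.051,"tz": 0.0,"rx": 0.0,"ry": 0.0,"rz": -5.6,"claw": 0.045},{"tx": -0.039,"ty": -0.064,"tz": 0.0,"rx": 0.0,"ry": 0.0,"rz": -7.0,"claw": 0.045},{"tx": -0.047,"ty": -0.077,"tz": 0.0,"rx": 0.0,"ry": 0.0,"rz": -8.4,"claw": 0.045},{"tx": -0.055,"ty": -0.09,"tz": 0.0,"rx": 0.0,"ry": 0.0,"rz": -9.8,"claw": 0.045},{"tx": -0.063,"ty": -0.103,"tz": 0.0,"rx": 0.0,"ry": 0.0,"rz": -11.2,"claw": 0.045},{"tx": -0.071,"ty": -0.116,"tz": 0.0,"rx": 0.0,"ry": 0.0,"rz": -12.6,"claw": 0.045},{"tx": -0.079,"ty": -0.129,"tz": 0.0,"rx": 0.0,"ry": 0.0,"rz": -14.0,"claw": 0.045},{"tx": -0.084,"ty": -0.138,"tz": 0.0,"rx": 0.0,"ry": 0.0,"rz": -15.4,"claw": 0.045},{"tx": -0.084,"ty": -0.138,"tz": 0.0,"rx": 0.0,"ry": 0.0,"rz": -16.0,"claw": 0.045}])

```text
clock: 10.0
eef_pos: [473.9, -131.2, 198.5]
tool_rot: [-3.138, 0.002, 1.315]
force: [0.4, 0.5, -1.0]
width: 45.1
```

Run:
```python
from h import *
w=get_image("wrist");im=get_image("scene")
s=read_state();print(s["clock"],s["eef_pos"],s["tool_rot"],s["force"],s["width"],s["qpos"])
print(proj(calibration("wrist"),[[475.8,-129.9,135],[475.8,-129.9,85]])*[400/512,400/384]+[400,0])
save("s4",np.hstack([cv2.resize(im[70:230,100:260],None,fx=2.5,fy=2.5),cv2.resize(w,(400,400))]))
```

```text
10.1 [ 474.77766249 -129.78589049  198.51893692] [-3.13871824e+00  8.27355833e-04  1.32069089e+00] [-0.07734626 -0.38143836  0.15780984] 44.992393734386276 [-0.0848813   0.48340368  0.42248477  1.99091454 -0.2890179   0.7280153
  0.26280578]
[[601.60536617 218.75939106]
 [601.48558017 199.56537919]]
```

View pics/s4.png

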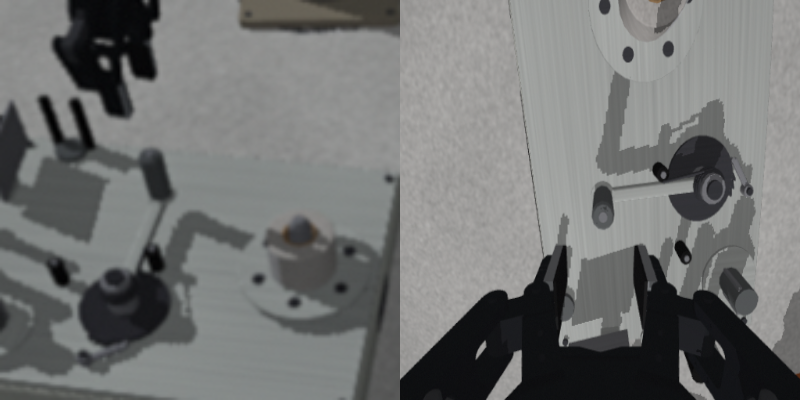

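The roller top shows at (602,217), as predicted. Descend onto it.

Emit:
apply_moves(increments=[{"tx": 0.001,"ty": 0.0,"tz": -0.02,"rx": 0.0,"ry": 0.0,"rz": 0.0,"claw": 0.045},{"tx": 0.001,"ty": 0.0,"tz": -0.04,"rx": 0.0,"ry": 0.0,"rz": 0.0,"claw": 0.045},{"tx": 0.001,"ty": 0.0,"tz": -0.058,"rx": 0.0,"ry": 0.0,"rz": 0.0,"claw": 0.045},{"tx": 0.001,"ty": 0.0,"tz": -0.075,"rx": 0.0,"ry": 0.0,"rz": 0.0,"claw": 0.045},{"tx": 0.001,"ty": 0.0,"tz": -0.09,"rx": 0.0,"ry": 0.0,"rz": 0.0,"claw": 0.045},{"tx": 0.001,"ty": 0.0,"tz": -0.1,"rx": 0.0,"ry": 0.0,"rz": 0.0,"claw": 0.045},{"tx": 0.001,"ty": 0.0,"tz": -0.1,"rx": 0.0,"ry": 0.0,"rz": 0.0,"claw": 0.045},{"tx": 0.001,"ty": 0.0,"tz": -0.1,"rx": 0.0,"ry": 0.0,"rz": 0.0,"claw": 0.045}])

```text
clock: 10.9
eef_pos: [476.9, -129.7, 99.7]
tool_rot: [-3.141, 0.0, 1.322]
force: [-0.1, -0.3, -0.3]
width: 45.2
```

Emit:
apply_moves(increments=[{"tx": 0.0,"ty": 0.0,"tz": 0.0,"rx": 0.0,"ry": 0.0,"rz": 0.0,"claw": 0.01},{"tx": 0.0,"ty": 0.0,"tz": 0.0,"rx": 0.0,"ry": 0.0,"rz": 0.0,"claw": 0.01},{"tx": 0.0,"ty": 0.0,"tz": 0.0,"rx": 0.0,"ry": 0.0,"rz": 0.0,"claw": 0.01},{"tx": 0.0,"ty": 0.0,"tz": 0.0,"rx": 0.0,"ry": 0.0,"rz": 0.0,"claw": 0.01},{"tx": 0.0,"ty": 0.0,"tz": 0.0,"rx": 0.0,"ry": 0.0,"rz": 0.0,"claw": 0.01},{"tx": 0.0,"ty": 0.0,"tz": 0.0,"rx": 0.0,"ry": 0.0,"rz": 0.0,"claw": 0.01},{"tx": 0.0,"ty": 0.0,"tz": 0.0,"rx": 0.0,"ry": 0.0,"rz": 0.0,"claw": 0.01},{"tx": 0.0,"ty": 0.0,"tz": 0.0,"rx": 0.0,"ry": 0.0,"rz": 0.0,"claw": 0.01}])

```text
clock: 11.7
eef_pos: [476.7, -129.7, 100.5]
tool_rot: [3.141, -0.0, 1.321]
force: [-3.3, 0.7, 7.2]
width: 21.0
```

Run:
```python
from h import *
s=read_state();print(s["clock"],s["eef_pos"],s["tool_rot"],s["force"],s["width"])
pv=np.array([594.3,-148.4]);p=s["eef_pos"][:2]
d=p-pv;print(np.hypot(*d),(np.arctan2(d[1],d[0])-np.pi+.1545)%(2*np.pi))
for q in np.linspace(0,1.05,12): print(round(q,3),(pv+120*np.array([np.cos(np.pi+q-.1545),np.sin(np.pi+q-.1545)])-(pv+120*np.array([np.cos(np.pi-.1545),np.sin(np.pi-.1545)]))).round(1))
```

```text
11.7 [ 476.7095267  -129.67939146  100.46646207] [ 3.14149964e+00 -3.77369764e-04  1.32143482e+00] [-3.30686793  0.67730558  7.20750761] 20.952064805486955
119.0713256605838 6.279808471609817
0.0 [0. 0.]
0.095 [ -1.2 -11.4]
0.191 [ -1.3 -22.8]
0.286 [ -0.4 -34.2]
0.382 [  1.7 -45.5]
0.477 [  4.8 -56.5]
0.573 [  8.9 -67.2]
0.668 [ 14.1 -77.4]
0.764 [ 20.2 -87.1]
0.859 [ 27.1 -96.2]
0.955 [  35.  -104.6]
1.05 [  43.6 -112.1]
```

Emit:
apply_moves(increments=[{"tx": -0.0012,"ty": -0.0114,"tz": 0.0,"rx": 0.0,"ry": 0.0,"rz": 0.0,"claw": 0.01},{"tx": -0.0013,"ty": -0.0228,"tz": 0.0,"rx": 0.0,"ry": 0.0,"rz": 0.0,"claw": 0.01},{"tx": -0.0004,"ty": -0.0342,"tz": 0.0,"rx": 0.0,"ry": 0.0,"rz": 0.0,"claw": 0.01},{"tx": 0.0017,"ty": -0.0455,"tz": 0.0,"rx": 0.0,"ry": 0.0,"rz": 0.0,"claw": 0.01},{"tx": 0.0048,"ty": -0.0565,"tz": 0.0,"rx": 0.0,"ry": 0.0,"rz": 0.0,"claw": 0.01},{"tx": 0.0089,"ty": -0.0672,"tz": 0.0,"rx": 0.0,"ry": 0.0,"rz": 0.0,"claw": 0.01},{"tx": 0.0141,"ty": -0.0774,"tz": 0.0,"rx": 0.0,"ry": 0.0,"rz": 0.0,"claw": 0.01},{"tx": 0.0202,"ty": -0.0871,"tz": 0.0,"rx": 0.0,"ry": 0.0,"rz": 0.0,"claw": 0.01},{"tx": 0.0271,"ty": -0.0962,"tz": 0.0,"rx": 0.0,"ry": 0.0,"rz": 0.0,"claw": 0.01},{"tx": 0.035,"ty": -0.1046,"tz": 0.0,"rx": 0.0,"ry": 0.0,"rz": 0.0,"claw": 0.01},{"tx": 0.035,"ty": -0.1046,"tz": 0.0,"rx": 0.0,"ry": 0.0,"rz": 0.0,"claw": 0.01}])

```text
clock: 12.8
eef_pos: [512.1, -234.8, 100.4]
tool_rot: [-3.142, -0.0, 1.321]
force: [-3.3, 2.3, 6.3]
width: 20.4
```

```bash
cat > q.py <<'E'
from h import *
s=read_state();print(s["clock"],s["eef_pos"],s["tool_rot"],s["force"],s["width"])
pv=np.array([594.3,-148.4]);d=s["eef_pos"][:2]-pv;print(np.hypot(*d),(np.arctan2(d[1],d[0])-np.pi+.1545)%(2*np.pi))
E
python3 q.py
```

```text
12.8 [ 512.13822853 -234.82604026  100.39972493] [-3.14157204e+00 -3.83101434e-04  1.32096984e+00] [-3.26490029  2.31719773  6.25009073] 20.356295751672892
119.2477132964215 0.9651868227010789
```

Emit:
apply_moves(increments=[{"tx": 0.003,"ty": -0.0027,"tz": 0.0,"rx": 0.0,"ry": 0.0,"rz": 0.0,"claw": 0.01},{"tx": 0.006,"ty": -0.0053,"tz": 0.0,"rx": 0.0,"ry": 0.0,"rz": 0.0,"claw": 0.01},{"tx": 0.0085,"ty": -0.0073,"tz": 0.0,"rx": 0.0,"ry": 0.0,"rz": 0.0,"claw": 0.01},{"tx": 0.0085,"ty": -0.0073,"tz": 0.0,"rx": 0.0,"ry": 0.0,"rz": 0.0,"claw": 0.01},{"tx": 0.0085,"ty": -0.0073,"tz": 0.0,"rx": 0.0,"ry": 0.0,"rz": 0.0,"claw": 0.01},{"tx": 0.0085,"ty": -0.0073,"tz": 0.0,"rx": 0.0,"ry": 0.0,"rz": 0.0,"claw": 0.01},{"tx": 0.0085,"ty": -0.0073,"tz": 0.0,"rx": 0.0,"ry": 0.0,"rz": 0.0,"claw": 0.01}])

```text
clock: 13.5
eef_pos: [519.2, -241.1, 100.4]
tool_rot: [-3.14, -0.001, 1.321]
force: [-4.1, 2.2, 7.5]
width: 20.5
```

```bash
python3 q.py
python3 - <<'E'
from h import *
t=get_image("top");im=get_image("scene")
save("s5",np.hstack([cv2.resize(t[140:300,230:440],(400,305)),cv2.resize(im[70:230,60:270],(400,305))]))
ct=calibration("top");print((proj(ct,[[519.3,-242,135]])-[230,140])*400/210)
E
```

```text
13.5 [ 519.21838181 -241.06742138  100.4178023 ] [-3.13960696e+00 -8.69100545e-04  1.32143078e+00] [-4.14753396  2.20317004  7.52311802] 20.48987135551815
119.2665098630638 1.0443506305789212
[[327.95888261 178.48442926]]
```

View pics/s5.png

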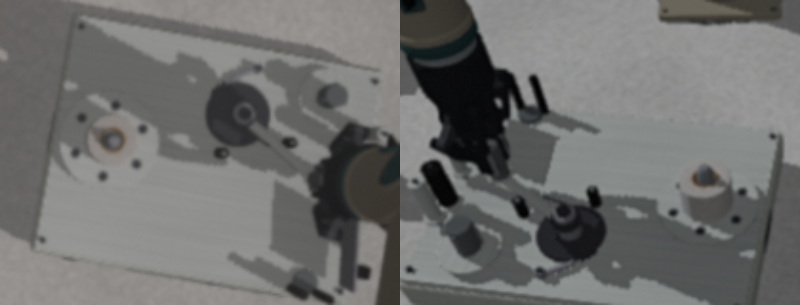

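Emit:
apply_moves(increments=[{"tx": 0.0008,"ty": -0.0006,"tz": 0.0,"rx": 0.0,"ry": 0.0,"rz": 0.0,"claw": 0.01},{"tx": 0.0016,"ty": -0.0012,"tz": 0.0,"rx": 0.0,"ry": 0.0,"rz": 0.0,"claw": 0.01},{"tx": 0.0016,"ty": -0.0012,"tz": 0.0,"rx": 0.0,"ry": 0.0,"rz": 0.0,"claw": 0.01},{"tx": 0.0016,"ty": -0.0012,"tz": 0.0,"rx": 0.0,"ry": 0.0,"rz": 0.0,"claw": 0.01},{"tx": 0.0016,"ty": -0.0012,"tz": 0.0,"rx": 0.0,"ry": 0.0,"rz": 0.0,"claw": 0.01},{"tx": 0.0016,"ty": -0.0012,"tz": 0.0,"rx": 0.0,"ry": 0.0,"rz": 0.0,"claw": 0.01}])

```text
clock: 14.2
eef_pos: [520.3, -242.0, 100.4]
tool_rot: [-3.139, -0.001, 1.321]
force: [-5.8, 2.5, 8.2]
width: 20.5
```

```bash
python3 q.py
```

```text
14.2 [ 520.3398094  -241.97940472  100.39289848] [-3.13862448e+00 -1.25138721e-03  1.32141313e+00] [-5.84123548  2.54288649  8.19432512] 20.519671691123317
119.27788890703938 1.056469211694714
```

The force has risen above the spring load at about 1.05 rad, so the arm is at the stop. Hand in.

```bash
python3 -c "
from h import *
print(finish_job()); s=read_state(); print(s['clock'],s['eef_pos'],s['force'],s['width'])"
```

```text
the job is handed in; nothing more can be done
None
the job is handed in; nothing more can be done
```

I loaded the tallest roll onto the spindle and released it. I then pinched the tension arm's roller, swung the arm to its rear stop, and handed in with the gripper still holding it there. The job used about 14 of the 51 s; `finish_job()` reported no verdict.

- **Roll:** its triangulated height was 43.9 mm; the other two measured 31.5 and 20.5 mm. The last pictures show it seated flat over the spindle. I judged its centring by eye and from the tool position, because the last two-camera check before release failed: the hole was partly hidden in the scene view.
- **Tension arm:** the angle worked out from the tool position is about 1.056 rad, against a stop at 1.05. The sideways force rose from about 4.7 N to 6.4 N over the last 2 mm, which fits contact with the stop. The fingers were closed on the roller at 20.5 mm, against its 22 mm diameter.
- **Bystanders:** the other rolls, core and rack were never touched as far as I could tell from the forces and pictures. I did not measure their positions again at the end.

The first move call was refused as a bad value, before anything moved.

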